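Hang the hand sander on the spring-balanced bench arm

ROBOT

A 6-joint arm with a two-finger parallel gripper is mounted at the origin on the work surface. World frame = base frame: x ahead of the robot, y to its left, z up, the work surface at z = 0. Lengths are in m, angles in rad, forces in N, time in s.
With the tool pointing down it reaches from about 0.35 to 0.8 m from the base axis. Payload 7.3 kg.
Tool frame: the origin (TCP) lies at the very end of the fingers, on their centre line; the grasp point (between the pads) lies 19 mm behind it; z points along the fingers, y is the line along which they close (so a half turn about z gives the same grasp; the last joint's range is limited). The gripper opens to 85 mm and grips with 20 to 120 N. Pads are 22 mm wide; open, the fingers measure 114 mm over their backs; the gripper's body (76 mm by 85 mm) begins 54 mm behind the grasp point. The pads swing forward as they close: fully open they stand 13 mm farther back than shut.
Start: joints at [-1.335, 0.342, 1.524, -0, 1.275, -0.146], TCP at [0.196, -0.487, 0.231] pointing down, gripper open.
Joint ranges: [-2.53, 2.53], [-0.77, 2.02], [0.04, 2.7], [-1, 4.14], [0.28, 2.66], [-3.11, 3.11]. Speed limits (rad/s): [2.57, 2.57, 3.14, 3.14, 3.14, 3.14].

INTERFACE

Orientations are given as a unit quaternion [x, y, z, w].
In Python, from station import r gives the robot as it stands.
- The arm moves only by the shell command python3 -m jog 'ROWS'. ROWS is a JSON object of lists of equal length, an entry for each row: "gripper": the closure, from 0 (fully open) to 1 (shut); "slide": the shift along the tool's x, y, z in units of 30 mm (1.0 is 30 mm), a list of three; "twist": the turn, a rotation vector about the tool's x, y, z in rad, a list of three. In form: {"gripper": [gripper, ...], "slide": [[tx, ty, tz], ...], "twist": [[wx, wy, wz], ...]}. A call has 1 to 10 rows; each row shifts and turns the commanded pose from where the row before left it, along the tool's axes as they then stand; what a row does not reach is not made up. A row lasts 1/8 s, in which the tool goes at most 62.5 mm and 10.7 degrees, less where a joint would pass 70% of its speed; a pose out of reach is approached as far as the arm can. A call is refused whole if a number of a shift passes 1 or a number of a turn 0.188, either way. A call with a gripper value outside its range is refused whole. The fingers move at their own pace and stop on an object; the grip force is fixed at half the most. Time passes only in rows, so rows that do not move let the fingers close. It gives the time, the measured TCP pose, the force, the opening and the grip force at its end, in the units of the state.
- r.observe(): the state, without advancing time (a new reading comes with each control period).
- r.camera(name): name is "scene" or "side" or "wrist"; returns a dict with "frame" (480x640x3 uint8, red, green, blue), "fov_y" (degrees; the focal length in pixels is half the picture's height over the tangent of half this angle, whatever the lens; pixels are square), "cx", "cy" (the principal point, pixels), "k1" (the pictures are not rectified: a ray, as slopes to the right and down, at radius r is drawn at 1 + k1 r^2 times it, then the intrinsics apply), "rvec" (rotation vector, rad) and "tvec" (3), from world to camera coordinates, as OpenCV has them; the wrist camera has in their place "T_tool_cam" (4x4, takes a point from camera to tool coordinates, whose origin is the TCP and whose axes are the flange's). Camera axes: x right, y down, z forward; pixel columns grow to the right and rows downward; lengths in m; the calibration is good to about 2 mm. A picture is of the moment at which its call begins: read the wrist's pose just before it. There is no depth.
- r.job_done(): hands the job in; it is judged then, once.
Trained networks look in the newest picture that a camera, given by its name, has taken for a name from the list of things; names that differ only in an ending like _2 or _b are one class to them, and where a whole thing is asked for, a point or a joint stands for the part that bears it (a point fixed in the world has none). Each returns a list of dicts, best first, with "p" (0 to 1); they miss things now and then, are a little off and sometimes report something else, mostly with a low value. They report only what shows in the picture. A call takes as long as a camera call.
- r.trace(camera, label): "region" (480x640 bool, what is visible of it) and "uv" ([column, row] in pixels, amid what is visible of it).
The state is a dict: "time_s": time; "joint_pos": joint angles; "qvel": joint speeds; "tau": joint torques, N m; "position": TCP position; "ee_rot": TCP orientation; "wrist_force": force on the tool from outside, world axes, zero at the start; "torque": the same for the moment, N m; "opening": finger opening in m; "gripper_force": force on a finger pad.
Only numpy, scipy, OpenCV 4.12 (cv2) and the standard library are available. Lean on these libraries where they do the work, as an engineer would, in place of code of your own. Each camera call takes 0.05 s, during which the arm holds its last target. There are 200 camera calls.

TASK

Pick the hand sander up off the shoemaker's bench and hang it on the spring-balanced arm, with the raised crown of its bail sitting in the hook. Let it down slowly, two or three centimetres a second, going with the hook as the arm swings down under it, and let go only when the arm carries the whole weight and would neither drop nor spring up: no dropping, no snatching, no forcing the arm down to its bottom stop. Leave it hanging level and still, and leave the other things on the bench where they are.

Things in the scene. Friction and masses are not known exactly. Their poses are not given: they have to be found in the camera images.
- sander: Grey and black hand sander standing on its pad, 185 (x) by 92 mm (y), housing 70 mm high, with an upright rigid steel bail of 10 mm round bar along it. Origin: centre of the pad's underside, x along sander and bail, z up. Weighs 0.33 to 0.87 kg, different each time, balanced about its middle; either way round is alike for hanging.
- bail_crown (a point): Underside of the bail's raised crown, (0, 0, 127 mm) in the sander's frame, same axes. The crown is a kink in the middle of the bail, 12 mm higher than the shoulders: flat 10 mm, flanks at 45 degrees down to |x| = 17 mm. When the sander hangs properly this point lies on hook_seat.
- bail_shoulder (a point): Place to pinch the bail from above: centreline of one level shoulder, (48, 0, 120 mm) in the sander's frame; the other shoulder mirrors it at x = -48. Shoulders are straight from |x| = 17 to 70 mm, legs at |x| = 80. 45 mm of clear space below them; gripping here leaves room for the hook in the middle.
- balancer: Spring-balanced tool arm bolted to the bench: 120 mm square base plate, column and fork 275 mm high, two parallel aluminium links 260 mm long, 30 mm wide, with a coil spring on top, at their end a grey head with the hook. Origin: centre of the plate's underside; the arm points along its own -y, z up. Unladen, the links rise 0.27 rad from the column to the head.
- hook_seat (a point): Top of the hook's 8 mm rod at its lowest place (13 mm long), about 293 mm above the bench unladen. Axes as the balancer's. The rod comes from the head (middle 60 mm towards the column, 20 mm wide, top 29 mm above this point), dips 10 mm into the seat and turns up to the nose. The bail, crosswise to the arm, is passed over the nose and lowered. The head stays upright as the arm sinks.
- hook_nose (a point): Free end of the hook's rod (centre of its round end, radius 4 mm): 22 mm farther from the column than the seat, its top 18 mm above the seat.
- balance_arm (a joint): How far the arm has sunk, rad: 0 = unladen at its upper stop, 0.62 = bottom stop. The spring holds it up until about 2 N hang on the hook; each further newton sinks the hook some 20 mm: 25 to 135 mm for this sander. The hook goes down on the links' arc of 260 mm radius, so it also shifts up to 9 mm outwards and back: go with it. Lightly damped: let go out of balance, it jumps.
- last: Wooden shoe last, 225 mm long, 100 mm high, lying on its sole. Bystander. Origin: under its middle.
- hammer: Hammer lying on the bench. Bystander.
- glue_tin: Round tin 72 mm across, 100 mm high. Bystander. Origin: centre of its underside.
- tack_jar: Jar 56 mm across, 75 mm high. Bystander. Origin: centre of its underside.
- thread_cone: Brown cone, 60 mm across, 100 mm high. Bystander. Origin: centre of its underside.
- glue_brush: Brush lying on the bench. Bystander.
- sole_stack: Stack of four soling pieces, 100 by 75 by 32 mm. Bystander. Origin: centre of its underside.

How it is judged:
On the way, in this order (a step that is already met when the one before it is completed fails the run):
1. the sander is picked up clear of the bench (height (world z) of sander above 0.04 m and contact force between the fingers and sander above 1 N), for 0.2 s.
2. still held, its bail sits in the hook and the arm has sunk under it and come to rest (distance between bail_crown and hook_seat below 0.01 m and value of joint balance_arm above 0.03 rad and velocity of joint balance_arm between -0.06 and 0.06 rad/s and contact force between the fingers and sander above 1 N), for 0.2 s.
At the end, for the whole second after the job is handed in: The sander hangs free by the crown of its bail in the hook (crown within 8 mm of the seat), level within 7 degrees and still (under 5 cm/s), the arm sunk under its weight and at rest off both stops (distance between bail_crown and hook_seat below 0.008 m and angle between sander's own z axis and vertical below 0.12 rad and linear speed of sander below 0.05 m/s and value of joint balance_arm between 0.03 and 0.58 rad and velocity of joint balance_arm between -0.06 and 0.06 rad/s); the robot touches nothing.
It fails at once if the arm drops or springs up (faster than 0.25 rad/s, 6.5 cm/s at the hook) (velocity of joint balance_arm above 0.25 rad/s or velocity of joint balance_arm below -0.25 rad/s).
It fails at once if the arm is forced down to its bottom stop (value of joint balance_arm above 0.58 rad).
It fails at once if the arm is struck or pushed with more than 20 N (contact force between balancer and anything else above 20 N).
It fails at once if another thing on the bench is moved by more than 20 mm (distance of any of last, hammer, glue_tin, tack_jar, thread_cone, glue_brush, sole_stack from where it was at the start of the episode above 0.02 m).
It also fails if it takes over 69 s, if anything falls off the work surface, if the arm or the gripper's body presses on something with over 40 N, if the wrist force passes 120 N, or if a joint passes its speed limit or range.

## Working session

There is one attempt and no reset: what is moved stays moved. The work goes in short steps, Python scripts to look and compute and a shell command to move; the robot and the scene stay as the last step left them, time stands still between calls to the robot, and variables do not carry over. Pictures are saved under pics/ and viewed, at most 10 in all, crops included, and the job is handed in when it is done.

```bash
mkdir -p pics; ls
cat > h.py <<'E'
import numpy as np,cv2
from scipy.spatial.transform import Rotation as R
from station import r
def cam(n):
    o=r.observe();c=r.camera(n)
    f=240/np.tan(np.radians(c["fov_y"])/2)
    if n=="wrist":
        T=np.eye(4);T[:3,:3]=R.from_quat(o["ee_rot"]).as_matrix();T[:3,3]=o["position"]
        M=np.linalg.inv(T@np.array(c["T_tool_cam"]))
    else:
        M=np.eye(4);M[:3,:3]=R.from_rotvec(np.ravel(c["rvec"])).as_matrix();M[:3,3]=np.ravel(c["tvec"])
    K=np.array([[f,0,c["cx"]],[0,f,c["cy"]],[0,0,1.]])
    return dict(img=c["frame"],K=K,D=np.array([c["k1"],0,0,0.]),M=M)
def ray(c,uv):
    p=cv2.undistortPoints(np.array(uv,float).reshape(-1,1,2),c["K"],c["D"]).reshape(-1,2)
    Rt=c["M"][:3,:3].T
    return -Rt@c["M"][:3,3],(Rt@np.c_[p,np.ones(len(p))].T).T
def onz(c,uv,z):
    o,d=ray(c,uv);return o+d*((z-o[2])/d[:,2])[:,None]
def proj(c,P):
    return cv2.projectPoints(np.array(P,float).reshape(-1,1,3),cv2.Rodrigues(c["M"][:3,:3])[0],c["M"][:3,3],c["K"],c["D"])[0].reshape(-1,2)
def tri(l):
    A=np.zeros((3,3));b=np.zeros(3)
    for c,uv in l:
        o,d=ray(c,[uv]);d=d[0]/np.linalg.norm(d[0]);Q=np.eye(3)-np.outer(d,d);A+=Q;b+=Q@o
    return np.linalg.solve(A,b)
def save(c,n):cv2.imwrite("pics/"+n,c["img"][:,:,::-1])
E
python3 - <<'E'
from h import *
o=r.observe();print({k:np.round(v,3) for k,v in o.items()})
C={}
for n in("scene","side","wrist"):
    c=C[n]=cam(n);save(c,n+"0.png")
    print(n,"cam at",ray(c,[[320,240]])[0].round(3))
    for l in("sander","bail_crown","bail_shoulder","balancer","hook_seat","hook_nose","last","glue_tin","tack_jar","thread_cone","sole_stack","hammer","glue_brush"):
        t=r.trace(n,l)[:2]
        print(l,[(round(x["p"],2),np.round(x["uv"]).tolist(),int(x["region"].sum())) for x in t])
E
```

```text
pics
{'time_s': np.float64(0.0), 'joint_pos': array([-1.335,  0.343,  1.525,  0.   ,  1.275, -0.146]), 'qvel': array([-0.   ,  0.   , -0.001, -0.001,  0.001, -0.   ]), 'tau': array([-0.0000e+00, -4.3368e+01, -2.4601e+01, -0.0000e+00,  8.0000e-03,
       -0.0000e+00]), 'position': array([ 0.196, -0.487,  0.231]), 'ee_rot': array([ 0.982,  0.19 , -0.   , -0.001]), 'wrist_force': array([0.801, 0.128, 0.354]), 'torque': array([-0.017,  0.024,  0.029]), 'gripper_force': np.float64(0.0), 'opening': np.float64(0.085)}
scene cam at [0.97  0.593 0.975]
sander [(0.93, [274.0, 214.0], 2473)]
bail_crown [(0.68, [271.0, 216.0], 2357)]
bail_shoulder [(0.98, [272.0, 218.0], 2489), (0.41, [344.0, 206.0], 503)]
balancer [(0.74, [411.0, 391.0], 8214)]
hook_seat [(0.98, [348.0, 258.0], 416)]
hook_nose [(0.91, [348.0, 258.0], 516), (0.37, [418.0, 294.0], 1263)]
last [(0.93, [232.0, 276.0], 2366)]
glue_tin [(0.64, [319.0, 399.0], 1560)]
tack_jar [(0.78, [340.0, 203.0], 507)]
thread_cone [(0.76, [204.0, 200.0], 539), (0.36, [289.0, 362.0], 1085)]
sole_stack [(0.87, [460.0, 343.0], 1507)]
hammer [(0.7, [41
[... 291 characters left out ...]
 277.0], 700)]
balancer [(0.64, [171.0, 344.0], 10100)]
hook_seat [(0.73, [248.0, 222.0], 457)]
hook_nose [(0.65, [243.0, 222.0], 439)]
last [(0.56, [285.0, 241.0], 1559)]
glue_tin [(0.93, [182.0, 330.0], 852)]
tack_jar [(0.81, [419.0, 278.0], 701)]
thread_cone [(0.67, [419.0, 277.0], 752), (0.62, [355.0, 197.0], 392)]
sole_stack [(0.59, [299.0, 430.0], 2719), (0.5, [369.0, 237.0], 2583)]
hammer [(0.64, [348.0, 382.0], 1732), (0.53, [171.0, 348.0], 9783)]
glue_brush [(0.81, [220.0, 309.0], 992)]
wrist cam at [ 0.26  -0.461  0.374]
sander []
bail_crown []
bail_shoulder []
balancer []
hook_seat []
hook_nose []
last []
glue_tin []
tack_jar []
thread_cone []
sole_stack []
hammer []
glue_brush []
```

View pics/scene0.png

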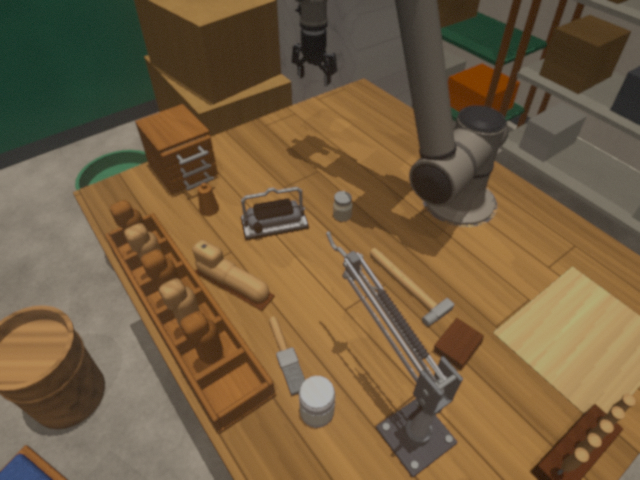

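View pics/side0.png

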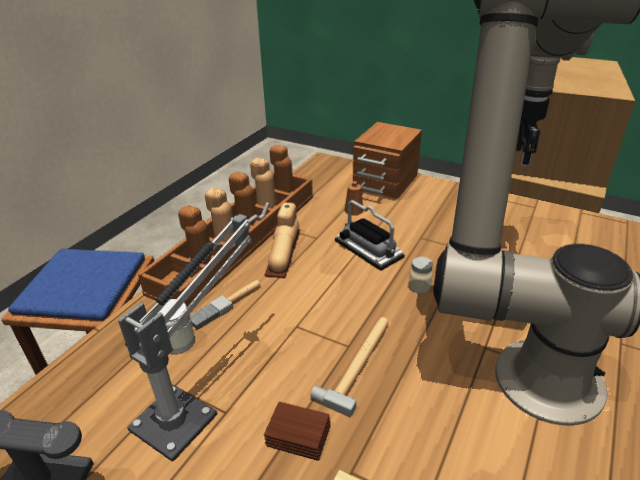

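The scene view shows the sander at (274,214), the hook nose at about (330,236) and the base plate at (416,435). In the side view they are at (369,242), (267,207) and (172,422). Next I'll enlarge these areas.

Run:
```python
import cv2,numpy as np
s=cv2.imread("pics/scene0.png");d=cv2.imread("pics/side0.png")
def cr(i,u,v):  # 80x60 ->400x300 (x5)
    return cv2.resize(i[v:v+60,u:u+80],(400,300),interpolation=cv2.INTER_CUBIC)
cv2.imwrite("pics/crop.png",np.vstack([np.hstack([cr(s,235,182),cr(d,330,206)]),np.hstack([cr(s,310,225),cr(d,210,195)])]))
```

```text
(no output)
```

View pics/crop.png

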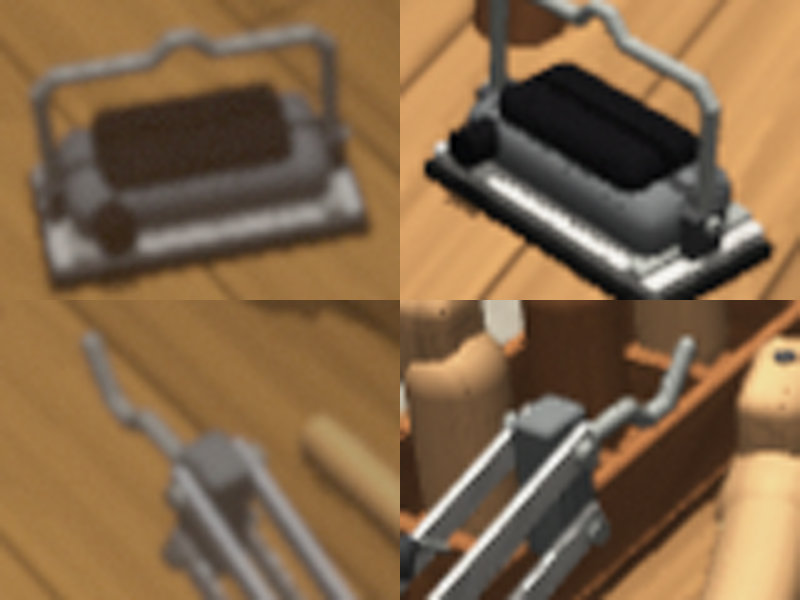

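Run:
```python
from h import *
S=cam("scene");D=cam("side")
for n,a,b in(("crown",(272.2,189.6),(369.3,208.8)),("cornA",(243.2,199),(348.8,203)),("cornB",(299.8,188.6),(392.2,225)),("nose",(328.2,233),(267.4,204)),("seat",(334.4,247.4),(260,217.4))):
    p=tri([(S,a),(D,b)]);print(n,p.round(4),(proj(S,p)-a).round(1),(proj(D,p)-b).round(1))
print("scene z=.12",onz(S,[(243.2,199),(299.8,188.6)],.12).round(4))
print("side z=.12",onz(D,[(348.8,203),(392.2,225)],.12).round(4))
print("scene padcorn z0",onz(S,[(245,239),(308.6,228)],0).round(4)); print("side pad",onz(D,[(336,239),(382,266),(404,256)],0).round(4))
print("base",onz(S,[(416.5,437)],.006).round(4),onz(D,[(172,422)],.006).round(4))
for l,h in(("last",.05),("glue_tin",.05),("tack_jar",.037),("thread_cone",.05),("sole_stack",.016),("hammer",.01),("glue_brush",.01)):
    for n,c in(("scene",S),("side",D)):
        t=r.trace(n,l)
        if t:print(l,n,onz(c,[t[0]["uv"]],h).round(3))
o=r.observe();print(R.from_quat(o["ee_rot"]).as_matrix().round(3))
```

```text
crown [ 0.5102 -0.2432  0.1326] [[-0.  -0.2]] [[-0.1  0.2]]
cornA [ 0.584  -0.2744  0.1148] [[0. 0.]] [[ 0. -0.]]
cornB [ 0.4368 -0.2202  0.1156] [[-0.1 -0.7]] [[-0.4  0.6]]
nose [0.5855 0.1007 0.3072] [[-0.1 -0.7]] [[-0.4  0.6]]
seat [0.5885 0.125  0.2888] [[-0.1 -0.7]] [[-0.4  0.6]]
scene z=.12 [[ 0.5863 -0.2694  0.12  ]
 [ 0.4409 -0.2137  0.12  ]]
side z=.12 [[ 0.5802 -0.2663  0.12  ]
 [ 0.4348 -0.2169  0.12  ]]
scene padcorn z0 [[ 0.6114 -0.2441  0.    ]
 [ 0.4432 -0.1726  0.    ]]
side pad [[ 0.612  -0.2522 -0.    ]
 [ 0.4467 -0.1952  0.    ]
 [ 0.4108 -0.2635  0.    ]]
base [[0.6122 0.4397 0.006 ]] [[0.6068 0.4355 0.006 ]]
last side [[ 0.691 -0.109  0.05 ]]
glue_tin scene [[0.738 0.269 0.05 ]]
glue_tin side [[0.714 0.277 0.05 ]]
tack_jar scene [[ 0.325 -0.173  0.037]]
tack_jar side [[ 0.332 -0.152  0.037]]
thread_cone scene [[ 0.641 -0.411  0.05 ]]
thread_cone side [[ 0.643 -0.418  0.05 ]]
sole_stack scene [[0.385 0.341 0.016]]
sole_stack side [[0.384 0.344 0.016]]
hammer scene [[0.357 0.183 0.01 ]]
hammer side [[ 0.887 -0.2    0.01 ]]
glue_brush scene [[0.725 0.146 0.01 ]]
glue_brush side [[0.726 0.141 0.01 ]]
[[ 0.928  0.373  0.   ]
 [ 0.373 -0.928 -0.   ]
 [-0.     0.    -1.   ]]
```

```bash
python3 -m jog '{"gripper":[0,0,0,0,0,0,0,0,0,0],"slide":[[1,-0.386,0],[1,-0.386,0],[1,-0.386,0],[1,-0.386,0],[1,-0.386,0],[1,-0.386,0],[1,-0.386,0],[1,-0.386,0],[1,-0.386,0],[1,-0.386,0]],"twist":[[0,0,0],[0,0,0],[0,0,0],[0,0,0],[0,0,0],[0,0,0],[0,0,0],[0,0,0],[0,0,0],[0,0,0]]}'
python3 -m jog '{"gripper":[0,0,0,0,0,0,0,0],"slide":[[0.88,-0.34,0],[0.88,-0.34,0],[0,0,0],[0,0,0],[0,0,0],[0,0,0],[0,0,0],[0,0,0]],"twist":[[0,0,0],[0,0,0],[0,0,0.184],[0,0,0.184],[0,0,0.184],[0,0,0.185],[0,0,0],[0,0,0]]}'
python3 - <<'E'
from h import *
W=cam("wrist");save(W,"w1.png")
o=r.observe();print(o["position"].round(4),R.from_quat(o["ee_rot"]).as_matrix().round(3).tolist(),o["joint_pos"].round(2))
a=np.radians(-20.3);ux=np.array([np.cos(a),np.sin(a),0]);c=np.array([.510,-.243,0])
P=[c+ux*x+[0,0,z] for x,z in((0,.137),(0,.132),(-80,.120),(80,.120),(-48,.12),(48,.12))] if 0 else [c+ux*x/1000+np.array([0,0,z]) for x,z in((0,.132),(-80,.120),(80,.120),(-48,.12),(48,.12))]
print(proj(W,P).round(1).tolist())
E
```

```text
time_s: 4.15
position: [0.4316, -0.2672, 0.2314]
ee_rot: [0.982, 0.19, 0.0, 0.0]
wrist_force: [0.5, 0.2, 0.4]
opening: 0.0853
gripper_force: 0.0
time_s: 5.15
position: [0.4723, -0.2293, 0.2313]
ee_rot: [0.985, -0.175, -0.0, 0.0]
wrist_force: [-0.3, -0.6, 0.1]
opening: 0.0853
gripper_force: 0.0
[ 0.4723 -0.2294  0.2313] [[0.939, -0.345, 0.0], [-0.345, -0.939, -0.0], [0.0, 0.0, -1.0]] [-0.6   0.34  1.52 -0.    1.28  1.32]
[[316.9, 179.2], [316.7, 278.9], [317.0, 57.2], [316.8, 240.3], [317.0, 107.6]]
```

View pics/w1.png

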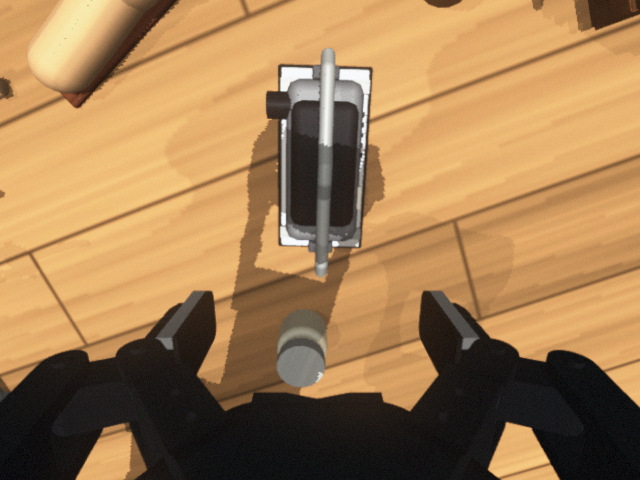

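The bail runs from (321,270) to (328,54), with the crown at about (325,172). That is a few mm and about 2° off my prediction, so I'll refine it.

Run:
```python
from h import *
W=cam("wrist");o=r.observe();Rm=R.from_quat(o["ee_rot"]).as_matrix()
e=onz(W,[(321.3,268.5),(328.3,53.5)],.12);c=onz(W,[(325.3,174)],.132)[0]
d=e[1]-e[0];print(e.round(4),c.round(4),e.mean(0),np.linalg.norm(d),np.degrees(np.arctan2(d[1],d[0])))
t=r.trace("wrist","sander")[0]
(cx,cy),s,a=cv2.minAreaRect(np.argwhere(t["region"])[:,::-1].astype(np.float32));print(cx,cy,s,a)
u=d/np.linalg.norm(d);m=e.mean(0);
for off in(.04,.045):
  g=m-off*u;print("slide",(Rm.T@(g-o["position"]))[:2]/.03)
```

```text
[[ 0.442  -0.2217  0.12  ]
 [ 0.5845 -0.2787  0.12  ]] [ 0.5114 -0.2498  0.132 ] [ 0.51328438 -0.25020006  0.12      ] 0.15352526470435832 -21.817243924622876
314.43505859375 160.99169921875 (104.21946716308594, 227.2598419189453) 3.209486246109009
slide [0.18985196 0.14177678]
slide [0.02325015 0.13712779]
```

```bash
python3 -m jog '{"gripper":[0,0,0,0,0,0,0,0],"slide":[[0.12,0.14,0],[0,0,0.8],[0,0,0.8],[0,0,0.8],[0,0,0.7],[0,0,0.7],[0,0,0.54],[0,0,0]],"twist":[[0,0,0.027],[0,0,0],[0,0,0],[0,0,0],[0,0,0],[0,0,0],[0,0,0],[0,0,0]]}'
python3 - <<'E'
from h import *
W=cam("wrist");save(W,"w2.png");print(r.observe()["position"])
E
```

```text
time_s: 6.3
position: [0.4737, -0.2344, 0.1]
ee_rot: [0.982, -0.19, -0.001, -0.0]
wrist_force: [-0.3, 0.4, 0.6]
opening: 0.0854
gripper_force: 0.0
[ 0.47419538 -0.23475569  0.10096748]
```

View pics/w2.png

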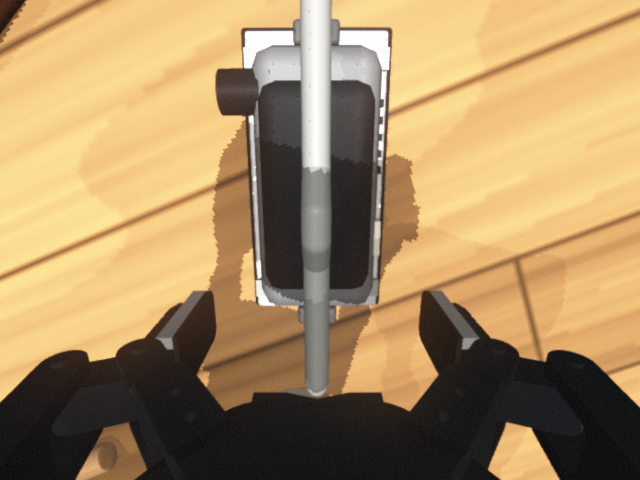

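The bail lies centred between the fingers (column 316), with the crown at about row 220. Closing now.

```bash
python3 - <<'E'
from h import *
W=cam("wrist");o=r.observe();Rm=R.from_quat(o["ee_rot"]).as_matrix()
print(Rm.T@(onz(W,[(316,221)],.132)[0]-o["position"]),Rm.T@(onz(W,[(317,388)],.12)[0]-o["position"]))
E
python3 -m jog '{"gripper":[0.5,1,1,1,1,1,1,1,1,1],"slide":[[0,0,0],[0,0,0],[0,0,0],[0,0,0],[0,0,0],[0,0,0],[0,0,0],[0,0,0],[0,0,0],[0,0,0]],"twist":[[0,0,0],[0,0,0],[0,0,0],[0,0,0],[0,0,0],[0,0,0],[0,0,0],[0,0,0],[0,0,0],[0,0,0]]}'
```

```text
[ 0.04165584 -0.0004673  -0.03046685] [-0.03478225 -0.00024103 -0.01850827]
time_s: 7.65
position: [0.4743, -0.2344, 0.1013]
ee_rot: [0.982, -0.19, 0.0, -0.0]
wrist_force: [-0.3, 3.0, 5.4]
opening: 0.0082
gripper_force: 58.7
```

```bash
python3 -m jog '{"gripper":[1,1,1,1,1,1,1,1,1,1],"slide":[[0,0,-0.1],[0,0,-0.2],[0,0,-0.4],[0,0,-0.5],[0,0,-0.5],[0,0,-0.5],[0,0,-0.5],[0,0,-0.3],[0,0,0],[0,0,0]],"twist":[[0,0,0],[0,0,0],[0,0,0],[0,0,0],[0,0,0],[0,0,0],[0,0,0],[0,0,0],[0,0,0],[0,0,0]]}'
python3 - <<'E'
from h import *
o=r.observe();print({k:np.round(o[k],3) for k in("position","wrist_force","torque","opening")})
W=cam("wrist");save(W,"w3.png")
E
```

```text
time_s: 8.9
position: [0.4738, -0.2343, 0.1905]
ee_rot: [0.982, -0.19, -0.001, -0.0]
wrist_force: [1.0, 0.3, -8.5]
opening: 0.008
gripper_force: 58.4
{'position': array([ 0.474, -0.234,  0.191]), 'wrist_force': array([ 0.96 ,  0.315, -8.458]), 'torque': array([ 0.188,  0.34 , -0.028]), 'opening': np.float64(0.008)}
```

View pics/w3.png

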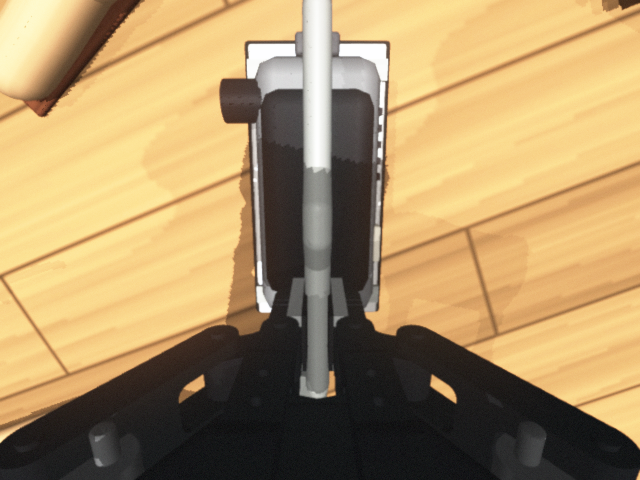

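The sander has lifted clear, and its far end has sagged slightly (far pad edge row 28→41, near edge 305→310). I'll quantify the tilt.

Run:
```python
from h import *
from scipy.optimize import least_squares
W=cam("wrist");o=r.observe()
T=np.linalg.inv(W["M"]);Rt=R.from_quat(o["ee_rot"]).as_matrix()
g=np.array([0,0,-.019])
def pts(th,dx,dz,h):
    P=np.array([[.042+s*.0925,t*.046,.101-h] for s,t in((1,-1),(1,1),(-1,1),(-1,-1))])+[dx,0,dz]
    P=R.from_rotvec([0,-th,0]).apply(P-g)+g
    return (Rt@P.T).T+o["position"]
for nm,uv in(("before",[(242,28),(391,28),(378,304),(257,304)]),("after",[(247,41),(389,41),(379,310),(257,310)])):
    pr=lambda p:proj(W,pts(p[0],p[1],p[2],.018))
    # order-agnostic left/right
    def f(p):
        q=pr(p);q=np.array(sorted(q[:2].tolist())+sorted(q[2:].tolist())[::-1]);return (q-np.array(uv)).ravel()
    s=least_squares(f,[0,0,0]);print(nm,"tilt deg",np.degrees(s.x[0]),s.x[1:],np.abs(s.fun).max())
```

```text
before tilt deg 0.7483937386960472 [0.00014784 0.00978417] 1.0243868134920717
after tilt deg 4.353588438307498 [0.0028835 0.0114992] 1.2531130429795496
```

```bash
python3 -m jog '{"gripper":[1,1,1,1,1,1,1,1,1,1],"slide":[[0,0,-0.4],[0,0,-0.5],[0,0,-0.55],[0,0,-0.55],[0,0,-0.55],[0,0,-0.5],[0,0,-0.4],[0,0,-0.2],[0,0,0],[0,0,0]],"twist":[[0,0,-0.05],[0,0,-0.08],[0,0,-0.08],[0,0,-0.07],[0,0,-0.034],[0,0.02,0],[0,0.02,0],[0,0.02,0],[0,0,0],[0,0,0]]}'
python3 - <<'E'
from h import *
o=r.observe();Rm=R.from_quat(o["ee_rot"]).as_matrix();print(Rm.round(3).tolist(),o["position"],o["wrist_force"])
# target: crown 110mm outboard (-arm) of seat
a=-.066;ux=np.array([np.cos(a),np.sin(a),0]);uy=np.array([-np.sin(a),np.cos(a),0]);seat=np.array([.588,.124,.293])
tgt=seat-.11*uy-.042*ux;tgt[2]=.302
print(Rm.T@(tgt-o["position"])/.03)
E
```

```text
time_s: 10.25
position: [0.4734, -0.2344, 0.3]
ee_rot: [0.999, -0.034, 0.029, 0.001]
wrist_force: [-0.3, -0.5, -9.1]
opening: 0.0082
gripper_force: 58.8
[[0.996, -0.068, 0.059], [-0.068, -0.998, -0.003], [0.059, -0.001, -0.998]] [ 0.47335186 -0.23436166  0.30001695] [-0.33405605 -0.49128074 -9.11800279]
[ 1.60579421 -8.50868621  0.03277405]
```

```bash
python3 -m jog '{"gripper":[1,1,1,1,1,1,1,1,1,1],"slide":[[0.16,-0.5,0],[0.16,-0.9,0],[0.16,-1,0],[0.16,-1,0],[0.16,-1,0],[0.16,-1,0],[0.16,-1,0],[0.16,-0.9,0],[0.16,-0.7,0],[0.16,-0.5,0.03]],"twist":[[0,0,0],[0,0,0],[0,0,0],[0,0,0],[0,0,0],[0,0,0],[0,0,0],[0,0,0],[0,0,0],[0,0,0]]}'
python3 -m jog '{"gripper":[1,1,1],"slide":[[0,0,0],[0,0,0],[0,0,0]],"twist":[[0,0,0],[0,0,0],[0,0,0]]}'
python3 - <<'E'
from h import *
S=cam("scene");D=cam("side")
o=r.observe();Rm=R.from_quat(o["ee_rot"]).as_matrix();print(o["position"],o["wrist_force"])
crown=o["position"]+Rm@[.042,0,-.019]; # approx at centreline height
print("pred crown px",proj(S,o["position"]+np.array([.042,0,.031])),proj(D,o["position"]+np.array([.042,0,.031])))
def cr(i,u,v):return cv2.resize(i["img"][v:v+120,u:u+100],(400,480),interpolation=cv2.INTER_CUBIC)[:,:,::-1]
u,v=proj(S,[.588,.08,.29])[0].astype(int);u2,v2=proj(D,[.588,.08,.29])[0].astype(int)
print("offsets",u-50,v-60,u2-50,v2-60)
cv2.imwrite("pics/c2.png",np.hstack([cr(S,u-50,v-60),cr(D,u2-50,v2-60)]))
W=cam("wrist");save(W,"w4.png")
E
```

```text
time_s: 11.5
position: [0.539, 0.0187, 0.3022]
ee_rot: [0.999, -0.033, 0.03, 0.001]
wrist_force: [-1.0, 0.3, -7.6]
opening: 0.0079
gripper_force: 58.6
time_s: 11.88
position: [0.5388, 0.0159, 0.3025]
ee_rot: [0.999, -0.035, 0.03, 0.001]
wrist_force: [-0.5, 1.0, -8.2]
opening: 0.0083
gripper_force: 58.7
[0.53886385 0.01598251 0.30261745] [-0.30597158  0.34209482 -8.1973145 ]
pred crown px [[304.6065183  197.55072858]] [[290.56642933 175.45399647]]
offsets 270 172 222 146
```

View pics/c2.png

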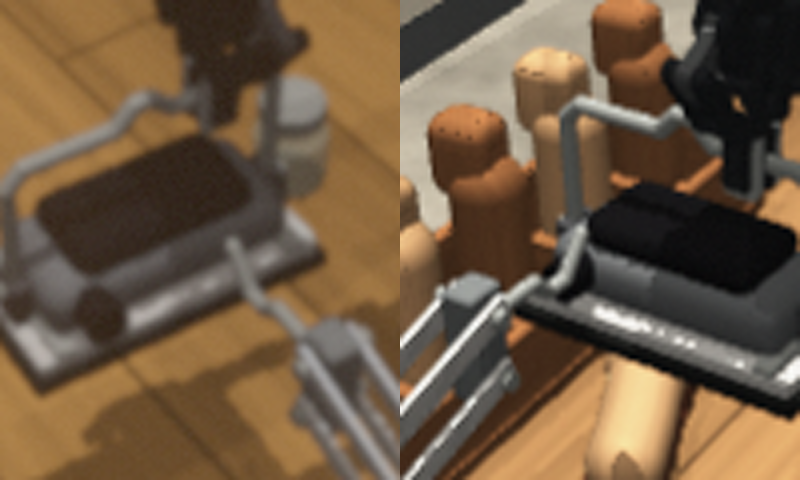

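View pics/w4.png

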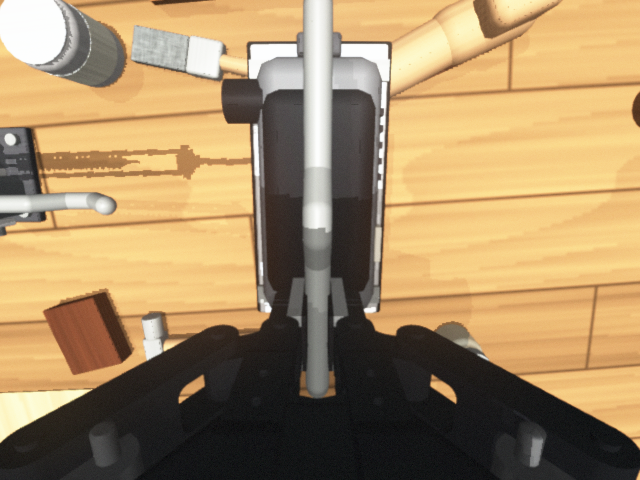

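The wrist view shows the nose at (106,205), its rod square to the bail, and the crown at about (316,218). In the scene and side crops the housing sits below the hook and the crown above the nose.

Run:
```python
from h import *
W=cam("wrist");S=cam("scene");D=cam("side")
o=r.observe();Rm=R.from_quat(o["ee_rot"]).as_matrix();p=o["position"]
n=onz(W,[(106,205)],.307)[0];b=onz(W,[(3,204)],.289)[0]
print("nose w",n,"tool",Rm.T@(n-p),"rod",b)
print("nose 3cam",tri([(S,(234/4+270,243/4+172)),(D,((578-400)/4+222,230/4+146)),(W,(106,205))]),"2cam",tri([(S,(234/4+270,243/4+172)),(D,((578-400)/4+222,230/4+146))]))
for z in(.328,.333,.338):
  c=onz(W,[(316,218)],z)[0];print("crown",z,c,Rm.T@(c-p))
# crown from scene+side (centreline of crown)
c=tri([(S,(150/4+270,100/4+172)),(D,((682-400)/4+222,113/4+146))]);print("crown tri",c)
a=-.066;uy=np.array([-np.sin(a),np.cos(a),0]);print("nose+22",n+.022*uy)
```

```text
nose w [0.58665836 0.10122829 0.307     ] tool [ 0.04200169 -0.08794913 -0.00188159] rod [0.58923605 0.1623702  0.289     ]
nose 3cam [0.58639286 0.10127898 0.30833668] 2cam [0.58610684 0.10246119 0.30939421]
crown 0.328 [0.57853181 0.01395657 0.328     ] [ 0.04114893 -0.00032388 -0.02296431]
crown 0.333 [0.57938718 0.01388246 0.333     ] [ 0.04230608 -0.00030828 -0.02790374]
crown 0.338 [0.58024254 0.01380834 0.338     ] [ 0.04346323 -0.00029267 -0.03284316]
crown tri [0.57574791 0.01843261 0.33679567]
nose+22 [0.5881093  0.12318039 0.307     ]
```

```bash
python3 -m jog '{"gripper":[1,1,1,1,1,1,1,1,1,1],"slide":[[0,-0.25,0],[0,-0.4,0],[0,-0.45,0],[0,-0.45,0],[0,-0.45,0],[0,-0.45,0],[0,-0.45,0],[0,-0.4,0],[0,-0.25,0],[0,-0.1,0]],"twist":[[0,0,0],[0,0,0],[0,0,0],[0,0,0],[0,0,0],[0,0,0],[0,0,0],[0,0,0],[0,0,0],[0,0,0]]}'
python3 -m jog '{"gripper":[1,1,1],"slide":[[0,0,0],[0,0,0],[0,0,0]],"twist":[[0,0,0],[0,0,0],[0,0,0]]}'
python3 - <<'E'
from h import *
F=[]
for i in range(5):
    W=cam("wrist");F.append(r.observe()["wrist_force"])
print("F",np.mean(F,0),np.std(F,0),r.observe()["position"])
save(W,"w5.png")
S=cam("scene");D=cam("side")
def cr(i,u,v):return cv2.resize(i["img"][v:v+60,u:u+60],(400,400),interpolation=cv2.INTER_CUBIC)[:,:,::-1]
w=cv2.resize(W["img"][100:340,60:460],(800,480))[:,:,::-1]
u,v=proj(S,[.588,.124,.31])[0].astype(int);u2,v2=proj(D,[.588,.124,.31])[0].astype(int)
print(u-30,v-30,u2-30,v2-30)
a=np.hstack([cr(S,u-30,v-30),cr(D,u2-30,v2-30)])
cv2.imwrite("pics/c3.png",cv2.resize(np.vstack([a,w]),(540,594)))
E
```

```text
time_s: 13.42
position: [0.5464, 0.1263, 0.3025]
ee_rot: [0.999, -0.034, 0.03, 0.001]
wrist_force: [-1.2, -0.6, -8.0]
opening: 0.008
gripper_force: 58.7
time_s: 13.8
position: [0.5464, 0.1255, 0.3026]
ee_rot: [0.999, -0.034, 0.03, 0.001]
wrist_force: [0.0, 0.3, -8.2]
opening: 0.0078
gripper_force: 58.7
F [ 0.03142569  0.4504308  -8.0154224 ] [0.29693839 0.61986316 0.27516105] [0.5464346  0.12575936 0.3025783 ]
304 208 229 178
```

View pics/c3.png

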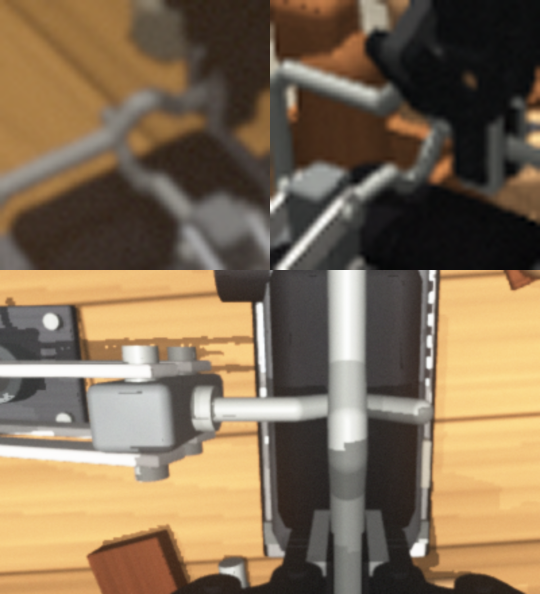

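The bail is over the hook seat: the nose is at wrist pixel (374,205), the rod runs left to the head, and the bail is at column 316. I'll check the remaining offset.

Run:
```python
from h import *
W=cam("wrist");o=r.observe();Rm=R.from_quat(o["ee_rot"]).as_matrix();p=o["position"]
for nm,uv,z in(("nose",(374,205),.307),("rod at bail left",(295,203),.289),("flat end",(316,229.6),.335),("bail",(316,215),.335)):
    q=onz(W,[uv],z)[0];print(nm,q.round(4),(Rm.T@(q-p)).round(4))
t=r.trace("wrist","hook_nose");print([(x["p"],x["uv"],x["region"].sum()) for x in t[:2]])
g=W["img"][120:330:5,316].astype(int).sum(1)//3;print(g.tolist())
```

```text
nose [0.5863 0.0998 0.307 ] [ 0.0417  0.0233 -0.002 ]
rod at bail left [0.5871 0.1336 0.289 ] [ 0.0392 -0.0105  0.0159]
flat end [0.5833 0.1239 0.335 ] [ 0.0388 -0.0006 -0.0302]
bail [0.5883 0.1236 0.335 ] [ 0.0438 -0.0006 -0.0299]
[(0.56, [189.9, 203.1], np.int64(8257))]
[252, 252, 252, 252, 252, 252, 252, 252, 252, 250, 209, 209, 208, 208, 207, 206, 207, 234, 248, 249, 248, 248, 161, 151, 150, 145, 119, 110, 111, 109, 125, 148, 150, 149, 145, 146, 148, 129, 127, 127, 128, 125]
```

```bash
python3 -m jog '{"gripper":[1,1,1,1,1,1,1,1,1,1],"slide":[[-0.006,0.02,0.1],[-0.006,0.02,0.1],[-0.006,0,0.1],[-0.006,0,0.1],[-0.006,0,0.1],[-0.006,0,0.1],[-0.006,0,0.1],[-0.006,0,0.1],[-0.006,0,0.1],[-0.006,0,0.1]],"twist":[[0,0,0],[0,0,0],[0,0,0],[0,0,0],[0,0,0],[0,0,0],[0,0,0],[0,0,0],[0,0,0],[0,0,0]]}'
python3 -m jog '{"gripper":[1,1,1,1],"slide":[[-0.004,0,0.08],[-0.004,0,0.08],[-0.004,0,0.08],[0,0,0]],"twist":[[0,0,0],[0,0,0],[0,0,0],[0,0,0]]}'
cat > f.py <<'E'
from h import *
F=[];Q=[]
for i in range(4):
    W=cam("wrist");o=r.observe();F.append(o["wrist_force"]);Q.append(o["torque"])
print("t",o["time_s"],"F",np.mean(F,0).round(2),"T",np.mean(Q,0).round(3),o["position"].round(4))
E
python3 f.py
```

```text
time_s: 15.5
position: [0.5464, 0.1247, 0.2723]
ee_rot: [0.999, -0.034, 0.03, 0.001]
wrist_force: [-0.5, 0.3, -8.9]
opening: 0.0077
gripper_force: 58.7
time_s: 16.0
position: [0.5469, 0.1245, 0.2656]
ee_rot: [0.999, -0.034, 0.031, 0.001]
wrist_force: [1.9, -0.8, -5.7]
opening: 0.0081
gripper_force: 58.9
t 16.2 F [ 2.69 -0.96 -5.93] T [-0.105 -0.025 -0.032] [0.5469 0.1246 0.2656]
```

```bash
python3 -m jog '{"gripper":[1,1,1,1,1,1,1,1,1,1],"slide":[[0.02,0.02,0.07],[0.02,0.028,0.09],[0.01,0.026,0.09],[0,0.024,0.09],[-0.006,0.022,0.09],[-0.006,0.02,0.09],[-0.006,0.018,0.09],[-0.006,0.016,0.09],[-0.006,0.015,0.09],[-0.005,0.012,0.08]],"twist":[[0,0,0],[0,0,0],[0,0,0],[0,0,0],[0,0,0],[0,0,0],[0,0,0],[0,0,0],[0,0,0],[0,0,0]]}'
python3 f.py
```

```text
time_s: 17.45
position: [0.548, 0.1185, 0.2391]
ee_rot: [0.999, -0.034, 0.03, 0.001]
wrist_force: [-0.7, 1.2, -5.0]
opening: 0.0079
gripper_force: 59.0
t 17.65 F [-0.9   0.82 -5.46] T [0.175 0.404 0.028] [0.548  0.1185 0.2393]
```

```bash
python3 -m jog '{"gripper":[1,1,1,1,1,1,1,1,1,1],"slide":[[-0.005,0.014,0.08],[-0.005,0.014,0.09],[-0.005,0.013,0.09],[-0.006,0.012,0.09],[-0.006,0.01,0.09],[-0.006,0.009,0.09],[-0.006,0.008,0.09],[-0.006,0.007,0.09],[-0.006,0.005,0.09],[-0.005,0.004,0.08]],"twist":[[0,0,0],[0,0,0],[0,0,0],[0,0,0],[0,0,0],[0,0,0],[0,0,0],[0,0,0],[0,0,0],[0,0,0]]}'
python3 f.py
python3 - <<'E'
from h import *
W=cam("wrist");S=cam("scene");D=cam("side");o=r.observe()
q=o["position"]+np.array([.042,-.003,.026])
def cr(i,u,v,w,h):return cv2.resize(i["img"][v:v+h,u:u+w],(w*400//w,h*400//w),interpolation=cv2.INTER_CUBIC)[:,:,::-1]
u,v=proj(S,q)[0].astype(int);u2,v2=proj(D,q)[0].astype(int)
print(u-40,v-30,u2-40,v2-30)
a=np.hstack([cr(S,u-40,v-30,80,60),cr(D,u2-40,v2-30,80,60)])
w=cv2.resize(W["img"][120:345,20:620],(800,300))[:,:,::-1]
cv2.imwrite("pics/c4.png",np.vstack([a,w]))
E
```

```text
time_s: 18.9
position: [0.5479, 0.1155, 0.2127]
ee_rot: [0.999, -0.034, 0.03, 0.001]
wrist_force: [0.1, 1.2, -4.4]
opening: 0.0081
gripper_force: 59.1
t 19.1 F [-0.1   0.55 -3.84] T [0.101 0.194 0.032] [0.5478 0.1155 0.2129]
289 229 224 205
```

View pics/c4.png

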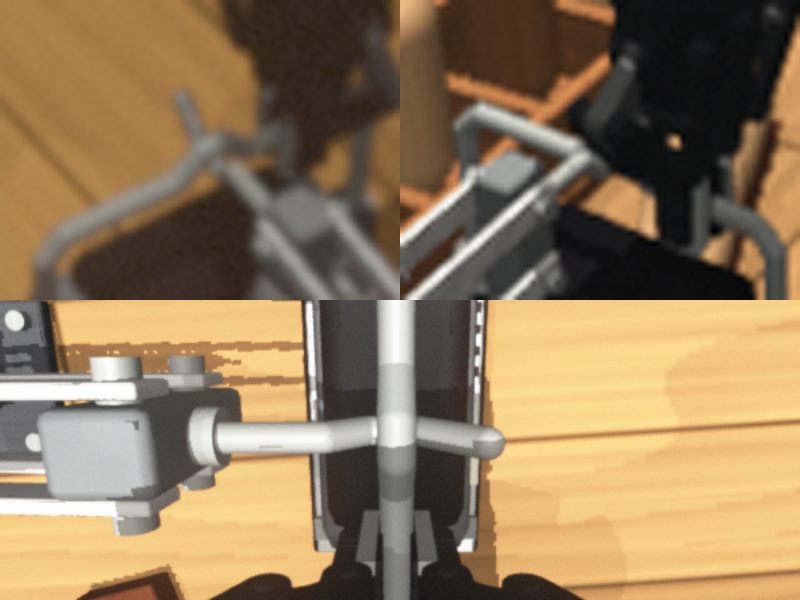

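The bail crown sits in the seat, with the nose clear at (495,442) in the crop, and the arm is sinking with it. Continuing.

```bash
python3 -m jog '{"gripper":[1,1,1,1,1,1,1,1,1,1],"slide":[[-0.005,0.002,0.08],[-0.005,0.002,0.09],[-0.005,0.001,0.09],[-0.006,0,0.09],[-0.006,0,0.09],[-0.006,0,0.09],[-0.006,-0.002,0.09],[-0.006,-0.003,0.09],[-0.006,-0.004,0.09],[-0.005,-0.005,0.08]],"twist":[[0,0,0],[0,0,0],[0,0,0],[0,0,0],[0,0,0],[0,0,0],[0,0,0],[0,0,0],[0,0,0],[0,0,0]]}'
python3 f.py
```

```text
time_s: 20.5
position: [0.5478, 0.1158, 0.1863]
ee_rot: [0.999, -0.034, 0.03, 0.001]
wrist_force: [1.1, -3.2, -2.5]
opening: 0.0081
gripper_force: 59.3
t 20.7 F [ 1.27 -3.07 -2.93] T [-0.418 -0.007 -0.157] [0.5476 0.1159 0.1863]
```

```bash
python3 -m jog '{"gripper":[1,1,1,1,1,1],"slide":[[0,0.03,0.03],[-0.003,0.03,0.05],[-0.005,0.01,0.08],[-0.005,0,0.08],[-0.005,0,0.07],[-0.003,0,0.04]],"twist":[[0,0,0],[0,0,0],[0,0,0],[0,0,0],[0,0,0],[0,0,0]]}'
python3 f.py
```

```text
time_s: 21.45
position: [0.5475, 0.1142, 0.1757]
ee_rot: [0.999, -0.034, 0.03, 0.001]
wrist_force: [0.7, 4.7, -2.3]
opening: 0.0079
gripper_force: 59.7
t 21.65 F [ 1.29  5.1  -1.53] T [ 0.743 -0.028  0.234] [0.5476 0.1141 0.1758]
```

```bash
python3 -m jog '{"gripper":[1,1,1,1,1,1,1,1],"slide":[[0,-0.02,0.01],[0,-0.02,0.03],[-0.004,-0.008,0.06],[-0.004,-0.009,0.07],[-0.004,-0.01,0.07],[-0.004,-0.011,0.07],[-0.004,-0.01,0.06],[-0.003,-0.007,0.04]],"twist":[[0,0,0],[0,0,0],[0,0,0],[0,0,0],[0,0,0],[0,0,0],[0,0,0],[0,0,0]]}'
python3 f.py
```

```text
time_s: 22.65
position: [0.5477, 0.1164, 0.1634]
ee_rot: [0.999, -0.034, 0.03, 0.001]
wrist_force: [0.8, -2.4, -1.1]
opening: 0.008
gripper_force: 59.4
t 22.85 F [ 0.15 -2.23 -1.  ] T [-0.348  0.125 -0.144] [0.5477 0.1164 0.1635]
```

```bash
python3 -m jog '{"gripper":[1,1,1,1,1,1,1,1],"slide":[[0,0.012,0.01],[0,0,0.03],[-0.003,-0.004,0.05],[-0.004,-0.007,0.06],[-0.004,-0.008,0.06],[-0.003,-0.008,0.05],[-0.002,-0.007,0.04],[-0.001,-0.004,0.03]],"twist":[[0,0,0],[0,0,0],[0,0,0],[0,0,0],[0,0,0],[0,0,0],[0,0,0],[0,0,0]]}'
python3 f.py;python3 f.py
```

```text
time_s: 23.85
position: [0.5479, 0.1175, 0.1536]
ee_rot: [0.999, -0.034, 0.03, 0.001]
wrist_force: [-0.7, 0.6, -1.0]
opening: 0.0078
gripper_force: 59.4
t 24.05 F [-0.05  0.97 -0.26] T [0.133 0.101 0.063] [0.5479 0.1175 0.1536]
t 24.25 F [-0.15  1.08 -0.52] T [0.141 0.098 0.065] [0.5479 0.1174 0.1536]
```

```bash
python3 -m jog '{"gripper":[1,1,1,1,1,1,1,1],"slide":[[0,-0.01,0.01],[-0.002,-0.006,0.03],[-0.003,-0.008,0.05],[-0.003,-0.01,0.06],[-0.003,-0.01,0.06],[-0.002,-0.008,0.05],[-0.001,-0.004,0.03],[0,0,0]],"twist":[[0,0,0],[0,0,0],[0,0,0],[0,0,0],[0,0,0],[0,0,0],[0,0,0],[0,0,0]]}'
python3 f.py;python3 f.py;python3 f.py
```

```text
time_s: 25.25
position: [0.548, 0.1191, 0.1448]
ee_rot: [0.999, -0.034, 0.03, 0.001]
wrist_force: [-0.6, 0.2, 0.8]
opening: 0.0079
gripper_force: 59.5
t 25.45 F [-0.99 -0.23 -0.05] T [-0.02   0.226 -0.026] [0.548  0.1191 0.1449]
t 25.65 F [-0.53 -0.12 -0.22] T [-0.01   0.168 -0.015] [0.5481 0.1191 0.1449]
t 25.85 F [-1.5  -0.26 -0.63] T [-0.033  0.205 -0.013] [0.5481 0.1191 0.1449]
```

```bash
python3 -m jog '{"gripper":[1,1,1,1,1,1,1],"slide":[[-0.015,-0.005,0.02],[-0.015,-0.006,0.03],[-0.003,-0.007,0.04],[-0.003,-0.008,0.04],[-0.002,-0.006,0.03],[0,-0.002,0.01],[0,0,0]],"twist":[[0,0,0],[0,0,0],[0,0,0],[0,0,0],[0,0,0],[0,0,0],[0,0,0]]}'
sed -i 's/range(4)/range(14)/;s/"T"/"sd",np.std(F,0).round(2),"T"/' f.py; python3 f.py
```

```text
time_s: 26.72
position: [0.5478, 0.1202, 0.1399]
ee_rot: [0.999, -0.034, 0.031, 0.001]
wrist_force: [4.7, -0.9, 0.0]
opening: 0.0076
gripper_force: 59.5
t 27.425 F [ 5.   -0.22  0.27] sd [0.37 0.45 0.54] T [-0.018 -0.682  0.015] [0.5477 0.1202 0.1399]
```

```bash
python3 -m jog '{"gripper":[1,1,1,1],"slide":[[0.012,0,0],[0.012,0,0],[0,0,0],[0,0,0]],"twist":[[0,0,0],[0,0,0],[0,0,0],[0,0,0]]}'
python3 f.py
python3 - <<'E'
from h import *
o=r.observe();S=cam("scene");D=cam("side");W=cam("wrist")
for n in("scene","side","wrist"):
  for l in("hook_nose","balancer"):
    t=r.trace(n,l)[:1];print(n,l,[(round(x["p"],2),x["uv"]) for x in t])
E
```

```text
time_s: 27.92
position: [0.5478, 0.1202, 0.1397]
ee_rot: [0.999, -0.034, 0.03, 0.001]
wrist_force: [2.3, 1.7, 0.3]
opening: 0.0081
gripper_force: 59.5
t 28.625 F [2.2  0.45 0.25] sd [0.69 0.5  0.46] T [ 0.087 -0.301  0.038] [0.5479 0.1201 0.1397]
scene hook_nose [(0.69, [343.8, 299.4])]
scene balancer [(0.97, [413.2, 396.7])]
side hook_nose [(0.6, [250.7, 273.4])]
side balancer [(0.81, [172.2, 349.4])]
wrist hook_nose [(0.65, [138.0, 223.3])]
wrist balancer [(0.79, [115.1, 225.0])]
```

```bash
python3 -m jog '{"gripper":[1,1,1,1],"slide":[[0.008,0,0],[0.008,0,0],[0,0,0],[0,0,0]],"twist":[[0,0,0],[0,0,0],[0,0,0],[0,0,0]]}'
python3 f.py
```

```text
time_s: 29.58
position: [0.5481, 0.1201, 0.1396]
ee_rot: [0.999, -0.034, 0.03, 0.001]
wrist_force: [-1.5, 0.3, 0.3]
opening: 0.0079
gripper_force: 59.5
t 30.275 F [-2.52  0.7   0.18] sd [0.63 0.52 0.55] T [0.135 0.397 0.035] [0.5483 0.1201 0.1397]
```

```bash
python3 -m jog '{"gripper":[1,1,1],"slide":[[-0.007,0,0],[0,0,0],[0,0,0]],"twist":[[0,0,0],[0,0,0],[0,0,0]]}'
python3 f.py
```

```text
time_s: 30.65
position: [0.5483, 0.1201, 0.1398]
ee_rot: [0.999, -0.034, 0.03, 0.001]
wrist_force: [-3.0, 0.3, 0.0]
opening: 0.0081
gripper_force: 59.5
t 31.35 F [-2.79  0.52  0.34] sd [0.64 0.34 0.39] T [0.072 0.461 0.016] [0.5483 0.1201 0.1398]
```

```bash
python3 -m jog '{"gripper":[1,1,1],"slide":[[-0.01,0,0],[0,0,0],[0,0,0]],"twist":[[0,0,0],[0,0,0],[0,0,0]]}'
python3 f.py
```

```text
time_s: 31.72
position: [0.5482, 0.1201, 0.1399]
ee_rot: [0.999, -0.034, 0.03, 0.001]
wrist_force: [-2.6, 0.4, -0.3]
opening: 0.008
gripper_force: 59.5
t 32.425 F [-1.07  0.39  0.55] sd [0.62 0.35 0.46] T [ 0.032  0.205 -0.003] [0.5481 0.1201 0.1398]
```

```bash
python3 -m jog '{"gripper":[0.9,0.8,0.7,0.6,0.6,0.6,0.6,0.6,0.6,0.6],"slide":[[0,0,0],[0,0,0],[0,0,0],[0,0,0],[0,0,0],[0,0,0],[0,0,0],[0,0,0],[0,0,0],[0,0,0]],"twist":[[0,0,0],[0,0,0],[0,0,0],[0,0,0],[0,0,0],[0,0,0],[0,0,0],[0,0,0],[0,0,0],[0,0,0]]}'
cat > v.py <<'E'
from h import *
o=r.observe();print(o["position"],o["opening"],o["wrist_force"].round(2),o["time_s"])
for n in("scene","side","wrist"):
  c=cam(n);save(c,"v_%s_%.0f.png"%(n,o["time_s"]*10))
  for l in("hook_nose","sander"):
    t=r.trace(n,l)[:1];print(n,l,[(round(x["p"],2),x["uv"],int(x["region"].sum())) for x in t])
E
python3 v.py
```

```text
time_s: 33.67
position: [0.548, 0.1201, 0.1398]
ee_rot: [0.999, -0.034, 0.03, 0.001]
wrist_force: [-0.6, 0.0, 0.2]
opening: 0.034
gripper_force: 0.0
[0.54801358 0.12013898 0.139755  ] 0.03401158958217902 [-0.58  0.03  0.16] 33.675
scene hook_nose [(0.57, [345.2, 294.8], 306)]
scene sander [(0.67, [321.5, 312.0], 2514)]
side hook_nose [(0.6, [251.9, 271.1], 280)]
side sander [(0.83, [276.7, 302.4], 2936)]
wrist hook_nose [(0.92, [133.6, 226.0], 17197)]
wrist sander [(0.81, [314.5, 149.3], 39113)]
```

```bash
python3 -m jog '{"gripper":[0.6,0.6,0.6,0.6,0.6,0.6,0.6,0.6,0.6,0.6],"slide":[[0,0,-0.1],[0,0,-0.2],[0,0,-0.2],[0,0,-0.3],[0,0,-0.4],[0,0,-0.5],[0,0,-0.6],[0,0,-0.8],[0,0,-0.9],[0,0,-0.9]],"twist":[[0,0,0],[0,0,0],[0,0,0],[0,0,0],[0,0,0],[0,0,0],[0,0,0],[0,0,0],[0,0,0],[0,0,0]]}'
python3 -m jog '{"gripper":[0.6,0.6,0.6,0.6,0.6,0.6,0.6,0.6],"slide":[[0,0,-0.5],[0,0,-0.5],[0,0,0],[0,0,0],[0,0,0],[0,0,0],[0,0,0],[0,0,0]],"twist":[[0,0,0],[0,0,0],[0,0,0],[0,0,0],[0,0,0],[0,0,0],[0,0,0],[0,0,0]]}'
python3 v.py; python3 v.py
python3 - <<'E'
import cv2,glob,numpy as np
for n in("scene","side","wrist"):
  g=sorted(glob.glob("pics/v_%s_*"%n))[-2:];a,b=[cv2.imread(x).astype(int) for x in g];d=np.abs(a-b).max(2);print(g,(d>40).sum())
E
```

```text
time_s: 35.38
position: [0.539, 0.1207, 0.2884]
ee_rot: [0.999, -0.034, 0.03, 0.001]
wrist_force: [1.3, -0.3, -0.2]
opening: 0.0341
gripper_force: 0.0
time_s: 36.38
position: [0.5374, 0.1209, 0.3164]
ee_rot: [0.999, -0.034, 0.03, 0.001]
wrist_force: [0.1, -0.2, 0.7]
opening: 0.0341
gripper_force: 0.0
[0.53740237 0.12086309 0.31636788] 0.03413564297659858 [ 0.07 -0.2   0.69] 36.375
scene hook_nose [(0.57, [343.5, 295.5], 272)]
scene sander [(0.56, [323.8, 310.2], 2889)]
side hook_nose [(0.82, [252.4, 271.9], 338)]
side sander [(0.66, [275.3, 301.4], 2930)]
wrist hook_nose [(0.78, [251.9, 172.0], 2030)]
wrist sander [(0.65, [316.8, 154.4], 12819)]
[0.53742617 0.12085185 0.31649963] 0.03424323034594076 [-0.36  0.19 -0.26] 36.825
scene hook_nose [(0.67, [347.3, 294.0], 145)]
scene sander [(0.64, [326.4, 310.3], 2790)]
side hook_nose [(0.64, [254.0, 266.5], 347)]
side sander [(0.86, [277.1, 302.7], 2988)]
wrist hook_nose [(0.83, [248.8, 172.2], 2116)]
wrist sander [(0.67, [315.7, 152.5], 12841)]
['pics/v_scene_364.png', 'pics/v_scene_368.png'] 0
['pics/v_side_364.png', 'pics/v_side_368.png'] 2
['pics/v_wrist_364.png', 'pics/v_wrist_368.png'] 13
```

```bash
python3 -c "
from station import r
print(r.job_done())"
```

```text
the job is handed in; nothing more can be done
None
```

I hung the sander by the crown of its bail in the balancer hook and handed the job in. The gripper is clear, nothing moved between two camera frames 0.45 s apart, and the arm had sunk about 0.5 rad. I didn't measure its level after letting go, and handing in returned no verdict.

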